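Set up two milling cutters on a keyed stub arbor

TASK

Set up the milling gang on the upright stub arbor: the large gold cutter goes on first, down against the shoulder, the black wide collar on top of it, and the small steel cutter on top of that, so that the collar stands between the two cutters; every piece has to slide down over the key and sit flat. Put the spare copper-coloured narrow collar over the plain peg of the other stand, flat on its shoulder, and leave the oil can and the spanner where they are.

Things in the scene. Friction and masses are not known exactly. Their poses are not given: they have to be found in the camera images.
- arbor_stand: Fixed. Dark green base 96x96x12 mm (corner screws 6 mm higher); dark shoulder d 36, its flat top 30 mm above the bench; steel shaft d 20 up to 71 mm, the last 7 mm tapering to d 11. Brass key 6 mm wide beside the shaft, out to 13 mm from the axis, from the shoulder to 63 mm up (round end). Origin: on the axis at bench height, z up, key on the +x side, as is the white line on the base.
- peg_stand: Fixed. Grey base 70x70x12 mm (corner screws 6 mm higher); dark round shoulder d 34 whose flat top is 24 mm above the bench; plain aluminium peg d 16 without a key, up to 56 mm above the bench, the last 6 mm tapering to d 8. Origin: on the peg's axis at bench height, z up.
- large_cutter: Gold-coated disc milling cutter, 16 teeth, lying flat: d 63, 10 mm thick, 0.18 kg. Through bore d 23 with a keyway 9 mm wide, reaching to 14.5 mm from the axis. Origin: centre of the underside, z up; keyway on the +x side, a white paint line runs from it towards the rim. Both faces alike.
- wide_collar: Black spacing collar, lying flat: 40 mm in diameter, 14 mm thick, about 0.08 kg. The same bore and keyway as the large cutter. Origin: centre of the underside; z up along the bore; keyway and white paint line on the +x side. Both faces are alike.
- small_cutter: Small bright steel disc milling cutter with 12 teeth, lying flat: 50 mm in diameter, 10 mm thick, about 0.11 kg. The same bore and keyway as the large cutter. Origin: centre of the underside; z up along the bore; keyway and blue paint line on the +x side. Both faces are alike.
- narrow_collar: Copper-coloured spacing collar, the spare, lying flat: 40 mm in diameter, 8 mm thick, about 0.05 kg. The same bore and keyway as the large cutter. Origin: centre of the underside; z up along the bore; keyway and white paint line on the +x side. Both faces are alike.
- oil_can: Bystander: green pump oil can with a thin spout, 68 x 134 x 188 mm, standing at the right. Origin: centre of the underside of its whole outline.
- spanner: Bystander: large combination spanner lying flat at the left, 43 x 231 x 9 mm, long along its y axis. Origin: centre of its underside.

How it is judged:
At the end, for the whole second after the job is handed in: Large cutter, wide collar, small cutter on the arbor (undersides 30, 40, 54 mm above the bench, each within 3 mm; within 4 mm of the axis), narrow collar on the peg's shoulder (24 mm, within 3 mm; within 7 mm of the axis), all flat within 0.1 rad, let go and at rest (z of large_cutter in the frame of arbor_stand between 0.027 and 0.033 m and horizontal distance between each of large_cutter, wide_collar, small_cutter and arbor_stand below 0.004 m and angle between the z axis of each of large_cutter, wide_collar, small_cutter and the z axis of arbor_stand, either way round below 0.1 rad and linear speed of each of large_cutter, wide_collar, small_cutter, narrow_collar below 0.02 m/s and angular speed of each of large_cutter, wide_collar, small_cutter, narrow_collar below 0.2 rad/s and z of wide_collar in the frame of arbor_stand between 0.037 and 0.043 m and z of small_cutter in the frame of arbor_stand between 0.051 and 0.057 m and z of narrow_collar in the frame of peg_stand between 0.021 and 0.027 m and horizontal distance between narrow_collar and peg_stand below 0.007 m and angle between the z axis of narrow_collar and the z axis of peg_stand, either way round below 0.1 rad); the robot touches nothing.
It fails at once if the oil can is moved by more than 30 mm (distance of oil_can from where it was at the start of the episode above 0.03 m).
It fails at once if the spanner is moved by more than 30 mm (distance of spanner from where it was at the start of the episode above 0.03 m).
It also fails if it takes over 112 s, if anything falls off the work surface, if the arm or the gripper's body presses on something with over 40 N, if the wrist force passes 120 N, or if a joint passes its speed limit or range.

ROBOT

A 7-joint arm with a two-finger parallel gripper is mounted at the origin on a cart in front of the work surface, level with it; the furniture and walls round the work are solid. World frame = base frame: x ahead of the robot, y to its left, z up, the work surface at z = 0. Lengths are in m, angles in rad, forces in N, time in s.
With the tool pointing down it reaches from about 0.425 to 0.95 m from the base axis. Payload 16.7 kg.
Tool frame: the origin (TCP) lies at the very end of the fingers, on their centre line; the grasp point (between the pads) lies r.grip_point_offset behind it (r.grip_point_offset is the distance from the TCP to the grasp point, in m); z points along the fingers, y is the line along which they close (so a half turn about z gives the same grasp; the last joint's range is limited). The gripper opens to 94 mm and grips with 3 to 60 N. Pads are 16 mm wide; open, the fingers measure 119 mm over their backs; the gripper's body (75 mm by 177 mm) begins 78 mm behind the grasp point.
Start: joints at [-1.401, 0.426, 0.074, 1.606, -0.034, 1.111, -0.067], TCP at [0.212, 0.641, 0.205] pointing down, gripper open.
Joint ranges: [-2.85, 2.85], [-0.5, 2.14], [-1.23, 1.37], [0.21, 2.46], [-1.02, 4.16], [0.16, 2.05], [-2.73, 2.73]. Speed limits (rad/s): [1.89, 1.89, 2.39, 2.39, 3.01, 3.01, 3.01].

INTERFACE

Orientations are given as a 3x3 rotation matrix whose columns are the frame's x, y, z axes.
In Python, from station import status, viewer, finish_job, spotter, r gives the robot as it stands.
- The arm moves only by the shell command python3 -m pendant 'ROWS' [FORCE]. ROWS is JSON, one flat list of numbers, 7 for each row, row after row: the finger opening in mm, from 0 to 94, then the shift along the tool's x, y, z in units of 30 mm (1.0 is 30 mm), then the turn, a rotation vector about the tool's x, y, z in units of 5 degrees (1.0 is 5 degrees). In form: [claw, tx, ty, tz, ax, ay, az, claw, tx, ty, tz, ax, ay, az, ...]. A call has 1 to 8 rows; each row is the pose to reach, as a shift and turn from the pose commanded when the call began, along the tool's axes at that moment; what a row does not reach only later rows make up. A row lasts 1/12 s, in which the tool goes at most 41.7 mm and 7.16 degrees, less where a joint would pass 70% of its speed; a pose out of reach is approached as far as the arm can. A call with a gripper value outside its range is refused whole. The fingers move at their own pace and stop on an object; FORCE is the grip in N (left out, the last holds). Time passes only in rows, so rows that repeat a pose let the fingers close. It gives the time, the measured TCP pose, the force, the opening and the grip force at its end, in the units of the state.
- status.get_obs(): the state, without advancing time (a new reading comes with each control period).
- viewer.capture(name): name is "side" or "top" or "wrist"; returns the picture (400x640x3 uint8, red, green, blue); there is no depth.
- viewer.calibration(name): a dict with "vfov" (degrees; the focal length in pixels is half the picture's height over the tangent of half this angle, whatever the lens; pixels are square), "cx", "cy" (the principal point, pixels), "view" (4x4, takes a point from world to camera coordinates). Camera axes: x right, y down, z forward; pixel columns grow to the right and rows downward; lengths in m; the calibration is good to about 2 mm. A picture is of the moment at which its call begins: read the wrist's pose just before it. calibration takes no time and is no camera call; for the wrist camera it gives the pose at the moment of the call.
- finish_job(): hands the job in; it is judged then, once.
Trained networks look in the newest picture that a camera, given by its name, has taken for a name from the list of things; names that differ only in an ending like _2 or _b are one class to them, and where a whole thing is asked for, a point or a joint stands for the part that bears it (a point fixed in the world has none). Each returns a list of dicts, best first, with "confidence" (0 to 1); they miss things now and then, are a little off and sometimes report something else, mostly with a low value. They report only what shows in the picture. A call takes as long as a camera call.
- spotter.boxes_of(name, camera): "box" ([centre column, centre row, width, height] in pixels, round what is visible of it).
- spotter.mark_of(name, camera): "point" ([row, column] in pixels: a listed point, or the origin of a listed thing).
The state is a dict: "clock": time; "joint_pos": joint angles; "dq": joint speeds; "joint_efforts": joint torques, N m; "tool_pos": TCP position; "tcp_rot": TCP orientation; "ft_force": force on the tool from outside, world axes, zero at the start; "ft_torque": the same for the moment, N m; "width": finger opening in m; "gripper_force": force on a finger pad.
Only numpy, scipy, OpenCV 4.12 (cv2) and the standard library are available. Lean on these libraries where they do the work, as an engineer would, in place of code of your own. Each camera call takes 0.05 s, during which the arm holds its last target. There are 200 camera calls.

## Working session

There is one attempt and no reset: what is moved stays moved. The work goes in short steps, Python scripts to look and compute and a shell command to move; the robot and the scene stay as the last step left them, time stands still between calls to the robot, and variables do not carry over. Pictures are saved under pics/ and viewed, at most 14 in all, crops included, and the job is handed in when it is done.

```bash
mkdir -p pics; ls
python3 - <<'E'
from station import status, viewer, spotter, r
import cv2, numpy as np
print(r.grip_point_offset)
o=status.get_obs(); print(o['clock'],o['tool_pos'],o['tcp_rot'],o['width'])
for c in ['top','side']:
    im=viewer.capture(c); cv2.imwrite(f'pics/{c}0.png',im[:,:,::-1])
    k=viewer.calibration(c); print(c,k['vfov'],k['cx'],k['cy'],np.round(k['view'],3).tolist())
for n in ['arbor_stand','peg_stand','large_cutter','wide_collar','small_cutter','narrow_collar','oil_can','spanner']:
    print(n,spotter.boxes_of(n,'top')[:2],spotter.mark_of(n,'top')[:2])
E
```

```text
pics
0.0188
0.0 [0.21212929 0.64035626 0.20479998] [[-9.49277530e-01  3.14439340e-01 -2.67681239e-04]
 [ 3.14439431e-01  9.49276785e-01 -1.19597175e-03]
 [-1.21956983e-04 -1.21947865e-03 -9.99999249e-01]] 0.09414659866784769
top 52.004090044448084 316.67152620809696 199.33904899947476 [[-0.008, -1.0, 0.0, -0.003], [-0.989, 0.008, -0.147, 0.569], [0.147, -0.001, -0.989, 1.166], [0.0, 0.0, 0.0, 1.0]]
side 56.464357783674735 318.38300597086703 196.17266627968885 [[-0.959, -0.284, 0.006, 0.516], [-0.195, 0.642, -0.742, 0.161], [0.206, -0.713, -0.67, 0.965], [0.0, 0.0, 0.0, 1.0]]
arbor_stand [{'box': [363.8, 172.4, 33.2, 31.1], 'confidence': 0.88}] [{'point': [171.4, 362.7], 'confidence': 0.73}]
peg_stand [{'box': [264.8, 175.3, 28.5, 25.2], 'confidence': 0.78}] [{'point': [175.5, 263.9], 'confidence': 0.79}]
large_cutter [{'box': [231.8, 242.8, 23.7, 17.2], 'confidence': 0.72}] [{'point': [241.2, 228.2], 'confidence': 0.82}]
wide_collar [{'box': [281.6, 232.8, 17.7, 17.3], 'confidence': 0.66}] [{'point': [230.7, 278.6], 'confidence': 0.48}]
small_cutter [{'box': [397.2, 236.6, 18.0, 16.4], 'confidence': 0.72}] [{'point': [234.6, 393.7], 'confidence': 0.72}, {'point': [171.4, 363.8], 'confidence': 0.61}]
narrow_collar [{'box': [333.1, 224.8, 13.1, 7.4], 'confidence': 0.43}] [{'point': [227.9, 334.1], 'confidence': 0.58}]
oil_can [{'box': [445.0, 182.9, 39.7, 35.7], 'confidence': 0.69}] [{'point': [178.9, 442.4], 'confidence': 0.75}, {'point': [191.2, 184.7], 'confidence': 0.33}]
spanner [{'box': [230.4, 242.4, 21.6, 18.0], 'confidence': 0.6}, {'box': [183.5, 191.8, 73.8, 24.3], 'confidence': 0.59}] [{'point': [190.1, 184.4], 'confidence': 0.55}]
```

```bash
cat > h.py <<'E'
import numpy as np, cv2
from station import status, viewer, spotter, r
def snap(cam,name=None):
    k=viewer.calibration(cam); im=viewer.capture(cam)
    if name: cv2.imwrite(f'pics/{name}.png',im[:,:,::-1])
    return im,k
def F(k): return 200/np.tan(np.radians(k['vfov'])/2)
def unproj(k,u,v,z):
    V=np.array(k['view']); R=V[:3,:3]; c=-R.T@V[:3,3]
    d=R.T@np.array([(u-k['cx'])/F(k),(v-k['cy'])/F(k),1]); return c+d*(z-c[2])/d[2]
def proj(k,p):
    q=np.array(k['view'])@np.r_[p,1]; return np.array([k['cx'],k['cy']])+F(k)*q[:2]/q[2]
def tool(p,z=None):
    "world target (x,y[,z]) -> tool-frame shift in 30 mm units"
    o=status.get_obs(); R=o['tcp_rot']; d=np.array(p)-o['tool_pos']; return np.round(np.array(R).T@d/.03,3)
E
python3 - <<'E'
from h import *
k=viewer.calibration('top')
for n,v,u,z in [('arb',171.4,362.7,0),('arb',172.4,363.8,.03),('peg',175.5,264,0),('large',241.2,228.2,0),('large',242.8,231.8,.005),('wide',230.7,278.6,0),('wide',232.8,281.6,.01),('small',234.6,393.7,0),('small',236.6,397.2,.01),('narrow',227.9,334.1,0),('oil',182.9,445,.05),('span',190.1,184.4,0)]:
    print(n,np.round(unproj(k,u,v,z),4))
k=viewer.calibration('wrist');print(k['vfov'],k['cx'],k['cy']);o=status.get_obs()
V=np.array(k['view']);R=V[:3,:3];c=-R.T@V[:3,3]
print(np.array(o['tcp_rot']).T@(c-o['tool_pos']),np.round(R@o['tcp_rot'],3))
im=cv2.imread('pics/top0.png');cv2.imwrite('pics/top0c.png',cv2.resize(im[120:290,140:500],None,fx=2.2,fy=2.2,interpolation=cv2.INTER_CUBIC))
E
```

```text
arb [ 0.6608 -0.1499  0.    ]
arb [ 0.6511 -0.1496  0.03  ]
peg [0.6503 0.1539 0.    ]
large [0.4499 0.2593 0.    ]
large [0.4449 0.2473 0.005 ]
wide [0.4803 0.1081 0.    ]
wide [0.4732 0.0982 0.01  ]
small [ 0.4657 -0.2385  0.    ]
small [ 0.4591 -0.2468  0.01  ]
narrow [ 0.4874 -0.0593  0.    ]
oil [ 0.6134 -0.3854  0.05  ]
span [0.6067 0.3969 0.    ]
66.7846428452867 320.9611705992338 203.63756418577213
[ 0.08177836 -0.00023052 -0.17924748] [[ 0.     1.    -0.   ]
 [-0.961  0.    -0.278]
 [-0.278  0.     0.961]]
```

View pics/top0c.png

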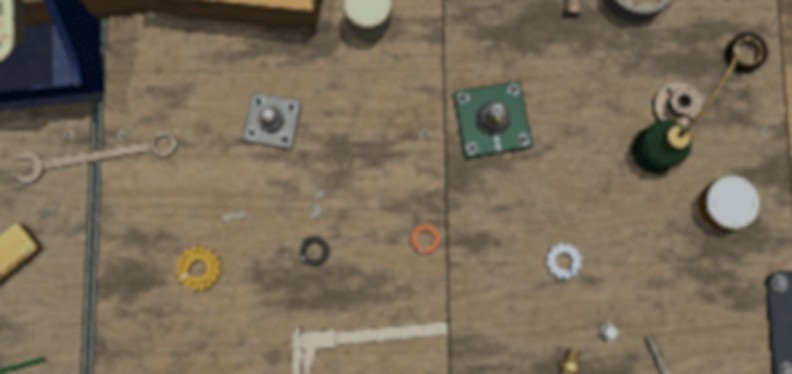

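The top view shows gold cutter (198,268), black collar (314,251), copper collar (426,238) and steel cutter (564,261) in the crop, in line with the network. The stands are at (272,120) and (493,120), with the arbor's white line pointing roughly towards the robot. I'll move above the left parts now.

```bash
python3 -m pendant '[94,-6.78,-6.18,0,0,0,-3.66,94,-6.78,-6.18,0,0,0,-3.66,94,-6.78,-6.18,0,0,0,-3.66,94,-6.78,-6.18,0,0,0,-3.66,94,-6.78,-6.18,0,0,0,-3.66,94,-6.78,-6.18,0,0,0,-3.66,94,-6.78,-6.18,0,0,0,-3.66,94,-6.78,-6.18,0,0,0,-3.66]'
python3 - <<'E'
from h import *
print(tool([.48,.16,.15])); print(status.get_obs()['joint_pos'])
E
```

```text
clock: 1.57
tool_pos: [0.3503, 0.3957, 0.2059]
tcp_rot: [[-1.0, 0.007, 0.001], [0.007, 1.0, -0.001], [-0.001, -0.001, -1.0]]
ft_force: [0.3, 0.3, 0.2]
width: 0.0941
gripper_force: 0.0
[-4.377 -7.825  1.874]
[-1.06202149  0.18566394  0.10590634  1.93713382 -0.0214889   1.01987283
  0.61703055]
```

```bash
python3 -m pendant '[94,-4.38,-7.83,1.87,0,0,0,94,-4.38,-7.83,1.87,0,0,0,94,-4.38,-7.83,1.87,0,0,0,94,-4.38,-7.83,1.87,0,0,0,94,-4.38,-7.83,1.87,0,0,0,94,-4.38,-7.83,1.87,0,0,0,94,-4.38,-7.83,1.87,0,0,0,94,-4.38,-7.83,1.87,0,0,0]'
python3 - <<'E'
from h import *
im,k=snap('wrist','w1'); print(status.get_obs()['tool_pos'])
for n,z in [('peg_stand',0),('large_cutter',0),('wide_collar',0),('narrow_collar',0)]:
    for a in spotter.boxes_of(n,'wrist')[:2]: print(n,a, np.round(unproj(k,*a['box'][:2],z+.006),4))
    for a in spotter.mark_of(n,'wrist')[:2]: print(n,a, np.round(unproj(k,a['point'][1],a['point'][0],z),4))
E
```

```text
clock: 2.23
tool_pos: [0.4801, 0.1608, 0.1487]
tcp_rot: [[-1.0, 0.007, -0.0], [0.007, 1.0, -0.002], [0.0, -0.002, -1.0]]
ft_force: [-0.8, -0.3, -0.3]
width: 0.0942
gripper_force: 0.0
[0.47915665 0.16345756 0.14904033]
peg_stand {'box': [321.4, 329.9, 62.1, 59.9], 'confidence': 0.57} [0.6565 0.1601 0.006 ]
peg_stand {'point': [326.7, 316.5], 'confidence': 0.61} [0.6565 0.1539 0.    ]
large_cutter {'box': [406.7, 162.4, 60.4, 61.4], 'confidence': 0.88} [0.4464 0.252  0.006 ]
large_cutter {'point': [162.3, 407.1], 'confidence': 0.86} [0.4472 0.2541 0.    ]
wide_collar {'box': [259.6, 185.8, 38.5, 36.5], 'confidence': 0.6} [0.4709 0.0941 0.006 ]
wide_collar {'point': [188.3, 262.6], 'confidence': 0.67} [0.4751 0.096  0.    ]
narrow_collar {'box': [126.0, 201.2, 34.8, 32.2], 'confidence': 0.75} [ 0.4874 -0.0544  0.006 ]
narrow_collar {'point': [201.2, 131.9], 'confidence': 0.97} [ 0.4891 -0.0518  0.    ]
```

View pics/w1.png

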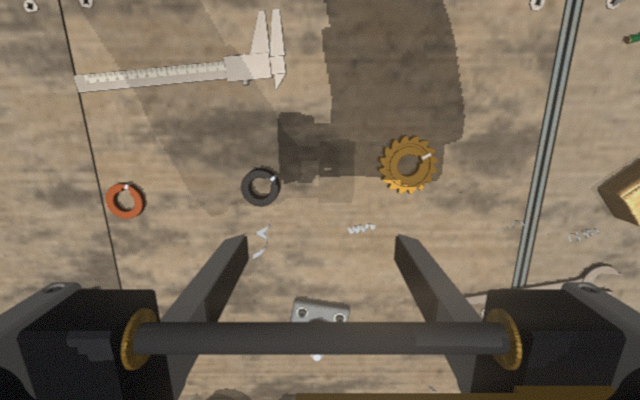

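The wrist view shows gold cutter (408,163) with paint at (427,155), black collar (261,187) with paint at (273,178), and copper collar (125,201). These agree with the network. Next I'll look at the arbor.

```bash
python3 -m pendant '[94,-6.7,-10.4,0,0,0,0,94,-6.7,-10.4,0,0,0,0,94,-6.7,-10.4,0,0,0,0,94,-6.7,-10.4,0,0,0,0,94,-6.7,-10.4,0,0,0,0,94,-6.7,-10.4,0,0,0,0,94,-6.7,-10.4,0,0,0,0,94,-6.7,-10.4,0,0,0,0]' >/dev/null
python3 -m pendant '[94,0,-1.7,0,0,0,0,94,0,-1.7,0,0,0,0,94,0,-1.7,0,0,0,0]'
python3 - <<'E'
from h import *
im,k=snap('wrist','w2'); o=status.get_obs();print(o['tool_pos'],o['joint_pos'])
for n,z in [('arbor_stand',0),('small_cutter',0)]:
    for a in spotter.boxes_of(n,'wrist')[:2]: print(n,a, np.round(unproj(k,*a['box'][:2],z+.006),4))
    for a in spotter.mark_of(n,'wrist')[:2]: print(n,a, np.round(unproj(k,a['point'][1],a['point'][0],z),4))
np.savez('w2.npz',im=im,**{a:np.array(b) for a,b in k.items()})
cv2.imwrite('pics/w2c.png',cv2.resize(im[80:260,220:420,::-1],None,fx=3,fy=3,interpolation=cv2.INTER_CUBIC))
E
```

```text
clock: 3.6
tool_pos: [0.6579, -0.1701, 0.1491]
tcp_rot: [[-1.0, 0.006, -0.001], [0.006, 1.0, -0.002], [0.001, -0.002, -1.0]]
ft_force: [-0.4, 0.8, 0.1]
width: 0.0941
gripper_force: 0.0
[ 0.65818554 -0.16713235  0.14910135] [-0.12296569  0.50644936  0.38573429  1.66374101 -0.2159032   1.01418515
  1.90136851]
arbor_stand {'box': [335.9, 186.1, 100.9, 99.6], 'confidence': 0.77} [ 0.6495 -0.154   0.006 ]
arbor_stand {'point': [187.2, 338.0], 'confidence': 0.78} [ 0.6521 -0.1513  0.    ]
small_cutter {'box': [238.1, 4.0, 32.7, 6.5], 'confidence': 0.79} [ 0.4757 -0.2463  0.006 ]
```

View pics/w2c.png

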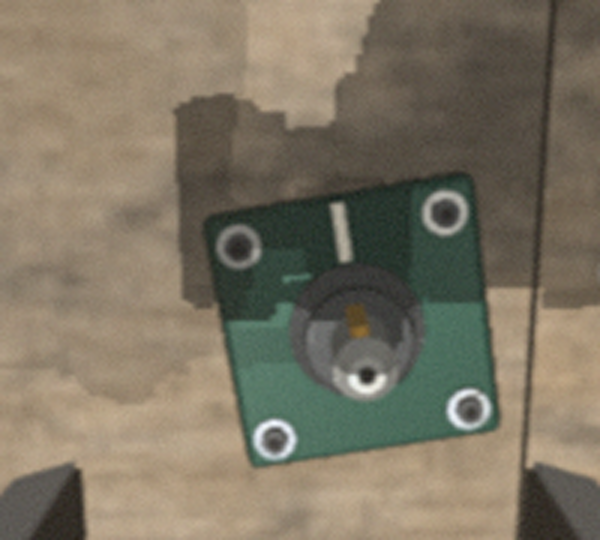

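Run:
```python
from h import *
d=np.load('w2.npz'); k={a:d[a] for a in ('vfov','cx','cy','view')}
U=lambda c,z: unproj(k,220+c[0]/3,80+c[1]/3,z)
s=[U(c,.018) for c in [(239,246),(445,213),(469,409),(274,439)]]
b=[U(c,.012) for c in [(206,218),(470,175),(498,428),(254,466)]]
print('screws',np.mean(s,0)[:2],[round(np.linalg.norm(s[i]-s[i-1])*1e3,1) for i in range(4)])
print('base',np.mean(b,0)[:2],[round(np.linalg.norm(b[i]-b[i-1])*1e3,1) for i in range(4)])
print('top',U((367,376),.071)[:2])
ang=lambda v: np.degrees(np.arctan2(v[1],v[0]))%360
print('edge',ang(s[0]-s[3]),ang(s[1]-s[2]),ang(b[0]-b[3]),ang(b[1]-b[2]),'line',ang(U((337,205),.012)-U((347,260),.012)))
```

```text
screws [ 0.65091805 -0.15135287] [np.float64(71.0), np.float64(70.7), np.float64(70.8), np.float64(71.1)]
base [ 0.65126047 -0.15093701] [np.float64(93.1), np.float64(91.5), np.float64(92.6), np.float64(91.4)]
top [ 0.65217059 -0.15122731]
edge 188.8769817980077 189.1644125775297 189.08826055754164 188.99795551565762 line 190.68697643824862
```

```bash
python3 -m pendant '[94,4.9,9.6,0.8,0,0,11,94,4.9,9.6,0.8,0,0,11,94,4.9,9.6,0.8,0,0,11,94,4.9,9.6,0.8,0,0,11,94,4.9,9.6,0.8,0,0,11,94,4.9,9.6,0.8,0,0,11,94,4.9,9.6,0.8,0,0,11,94,4.9,9.6,0.8,0,0,11]'
python3 - <<'E'
from h import *
print(tool([.447,.2525,.10]));print(status.get_obs()['joint_pos'][[0,6]])
E
```

```text
clock: 4.52
tool_pos: [0.5149, 0.1168, 0.1262]
tcp_rot: [[-0.585, 0.811, 0.0], [0.811, 0.585, 0.001], [0.001, 0.001, -1.0]]
ft_force: [1.3, -0.0, -0.3]
width: 0.094
gripper_force: 0.0
[4.991 0.807 0.877]
[-0.8124881   0.49918855]
```

```bash
python3 -m pendant '[94,4.99,0.8,0.88,0,0,3.5,94,4.99,0.8,0.88,0,0,3.5,94,4.99,0.8,0.88,0,0,3.5,94,4.99,0.8,0.88,0,0,3.5,94,4.99,0.8,0.88,0,0,3.5,94,4.99,0.8,0.88,0,0,3.5]'
cat >> h.py <<'E'
def fit(im,k,mask,z):
    "largest blob in mask -> world circle (centre, r) at height z from its outer contour"
    n,l,s,c=cv2.connectedComponentsWithStats(mask.astype(np.uint8)); i=1+s[1:,4].argmax()
    h=cv2.convexHull(max(cv2.findContours((l==i).astype(np.uint8),0,1)[0],key=len))[:,0]
    P=np.array([unproj(k,u,v,z)[:2] for u,v in h])
    (x,y),rad=cv2.minEnclosingCircle((P*1000).astype(np.float32)); return np.array([x,y])/1e3,rad,c[i],s[i]
E
python3 - <<'E'
from h import *
im,k=snap('wrist','w3'); o=status.get_obs();print(o['tool_pos'],o['joint_pos'][[0,6]])
a=spotter.boxes_of('large_cutter','wrist')[0]; m=spotter.mark_of('large_cutter','wrist')[:1];print(a,m)
u,v,w,h=map(int,a['box']); np.savez('w3.npz',im=im,**{x:np.array(b) for x,b in k.items()})
print(unproj(k,u,v,.005),[unproj(k,q['point'][1],q['point'][0],0) for q in m])
c=im[v-90:v+90,max(u-100,0):u+100,::-1];print(v-90,max(u-100,0));cv2.imwrite('pics/w3c.png',cv2.resize(c,None,fx=3,fy=3,interpolation=cv2.INTER_CUBIC))
hsv=cv2.cvtColor(im,cv2.COLOR_RGB2HSV);print(hsv[v-40:v+41:10,u-40:u+41:10].tolist())
E
```

```text
clock: 5.02
tool_pos: [0.446, 0.2522, 0.0995]
tcp_rot: [[-0.323, 0.947, -0.001], [0.947, 0.323, 0.0], [0.0, -0.001, -1.0]]
ft_force: [1.0, -0.2, -0.1]
width: 0.094
gripper_force: 0.0
[0.447074   0.25057915 0.09978347] [-1.1140419 -0.0584965]
{'box': [326.8, 205.9, 66.6, 64.8], 'confidence': 0.68} [{'point': [204.6, 328.7], 'confidence': 0.58}]
[0.44962665 0.25441683 0.005     ] [array([0.45249607, 0.2542671 , 0.        ])]
115 226
[[[18, 63, 105], [16, 77, 103], [18, 78, 111], [18, 66, 109], [17, 66, 146], [17, 66, 155], [19, 64, 135], [15, 75, 106], [15, 65, 102]], [[15, 74, 120], [15, 76, 117], [21, 72, 114], [17, 123, 83], [17, 101, 88], [18, 70, 113], [15, 73, 115], [18, 68, 109], [17, 78, 98]], [[16, 72, 113], [17, 78, 121], [18, 160, 143], [20, 150, 178], [18, 156, 137], [22, 141, 193], [16, 114, 85], [18, 83, 98], [17, 70, 99]], [[16, 73, 165], [19, 141, 201], [22, 152, 221], [20, 153, 160], [17, 72, 170], [20, 152, 169], [20, 145, 160], [14, 69, 111], [14, 75, 106]], [[16, 78, 170], [21, 151, 227], [22, 150, 228], [17, 74, 162], [16, 78, 176], [17, 115, 111], [18, 153, 205], [15, 68, 147], [17, 73, 147]], [[17, 72, 153], [20, 162, 213], [19, 158, 208], [17, 142, 88], [14, 79, 97], [19, 156, 208], [19, 156, 218], [18, 112, 182], [15, 76, 144]], [[18, 75, 157], [18, 80, 146], [19, 161, 204], [19, 157, 216], [19, 153, 215], [19, 161, 216], [18, 123, 176], [18, 74, 158], [17, 78, 154]], [[16, 69, 163], [19, 68, 149], [18, 88, 153], [17, 72, 152], [18, 115, 188], [19, 104, 182], [17, 78, 156], [15, 69, 156], [18, 73, 151]], [[16, 78, 150], [19, 74, 161], [17, 75, 153], [18, 74, 159], [18, 76, 179], [16, 81, 177], [17, 77, 160], [17, 75, 157], [16, 70, 152]]]
```

View pics/w3c.png

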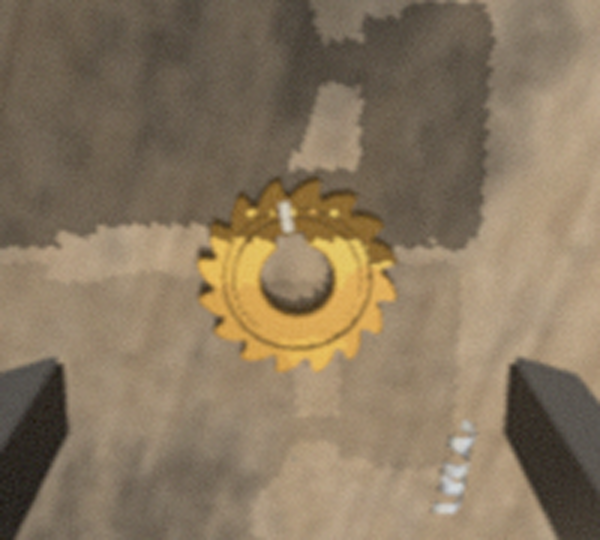

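The crop shows the gold cutter centred at (297,275), full-image (325,207), with paint at (287,217). That puts the keyway 10° left of the tool's x axis, about 119° in the world.

Run:
```python
from h import *
d=np.load('w3.npz'); k={a:d[a] for a in ('vfov','cx','cy','view')}
U=lambda c,z: unproj(k,226+c[0]/3,115+c[1]/3,z)
c=U((297.5,275),.008);p=U((287,217),.01)
print(c, np.degrees(np.arctan2(*(p-c)[:2][::-1])), np.linalg.norm(U((198,275),.01)-U((397,275),.01)))
print(tool([c[0],c[1],.0025]), status.get_obs()['tool_pos'])
```

```text
[0.44908906 0.25345399 0.008     ] 118.66264351549967 0.06133910574568114
[0.132 0.075 3.25 ] [0.44816338 0.24896259 0.10000752]
```

Run:
```python
from h import *
for i in range(8):
    o=status.get_obs();k=viewer.calibration('wrist');V=np.array(k['view']);c=-V[:3,:3].T@V[:3,3]
    print(np.round(o['tool_pos'],4),np.round(c,4),np.round(o['tcp_rot'].T@(c-o['tool_pos']),4) if hasattr(o['tcp_rot'],'T') else '', np.round(np.degrees(np.arctan2(o['tcp_rot'][1][0],o['tcp_rot'][0][0])),2), np.round(o['ft_force'],1))
    viewer.capture('wrist')
```

```text
[0.4482 0.249  0.1   ] [0.4217 0.3259 0.2793] [ 0.0814 -0.0006 -0.1793] 108.45 [0.5 0.1 0.1]
[0.4484 0.2486 0.1   ] [0.422  0.3256 0.2793] [ 0.0813 -0.0006 -0.1793] 108.41 [ 0.   0.4 -0.1]
[0.4485 0.2485 0.1   ] [0.4221 0.3255 0.2793] [ 0.0813 -0.0006 -0.1792] 108.38 [ 0.6 -0.3 -0.7]
[0.4485 0.2485 0.1   ] [0.4222 0.3255 0.2792] [ 0.0813 -0.0006 -0.1793] 108.37 [ 0.1 -0.6  0.3]
[0.4485 0.2486 0.0999] [0.4222 0.3255 0.2792] [ 0.0814 -0.0006 -0.1792] 108.37 [-0.7 -0.7 -0.4]
[0.4484 0.2486 0.0999] [0.4221 0.3256 0.2791] [ 0.0814 -0.0007 -0.1793] 108.38 [-0.8  0.4  0.4]
[0.4483 0.2488 0.0998] [0.422  0.3257 0.2791] [ 0.0813 -0.0006 -0.1793] 108.4 [-0.9  0.  -0.6]
[0.4482 0.2488 0.0998] [0.4219 0.3258 0.279 ] [ 0.0814 -0.0006 -0.1793] 108.4 [ 0.5 -0.7 -0.5]
```

```bash
python3 -m pendant '[94,0.14,0.075,1.5,0,0,0,94,0.14,0.075,2.5,0,0,0,94,0.14,0.075,3.0,0,0,0,94,0.14,0.075,3.22,0,0,0,94,0.14,0.075,3.22,0,0,0,94,0.14,0.075,3.22,0,0,0,94,0.14,0.075,3.22,0,0,0]' 30
python3 -m pendant '[50,0,0,0,0,0,0,50,0,0,0,0,0,0,50,0,0,0,0,0,0,50,0,0,0,0,0,0,50,0,0,0,0,0,0,50,0,0,0,0,0,0]' 30
```

```text
clock: 6.15
tool_pos: [0.4495, 0.2543, 0.0043]
tcp_rot: [[-0.316, 0.949, 0.001], [0.949, 0.316, 0.001], [0.001, 0.001, -1.0]]
ft_force: [0.3, 0.2, -0.6]
width: 0.0937
gripper_force: 0.0
clock: 6.65
tool_pos: [0.4488, 0.2541, 0.0033]
tcp_rot: [[-0.317, 0.949, 0.0], [0.949, 0.317, 0.0], [0.0, 0.0, -1.0]]
ft_force: [-1.1, 0.3, 4.6]
width: 0.0618
gripper_force: 30.0
```

```bash
python3 -m pendant '[50,0,0,-1.5,0,0,0,50,0,0,-2.9,0,0,0,50,0,0,-3.9,0,0,0,50,0,-1.5,-3.9,0,0,-1.3,50,1.5,2,-3.9,0,0,-2.6,50,1.5,2,-3.9,0,0,-2.6]' >/dev/null
python3 - <<'E'
from h import *
o=status.get_obs();print(o['tool_pos'],o['width'],tool([.6512,-.1512,.12]),np.degrees(np.arctan2(o['tcp_rot'][1][0],o['tcp_rot'][0][0])))
E
```

```text
[0.46383432 0.29316961 0.1197991 ] 0.061915779272471716 [-15.877  -2.513  -0.074] 121.85341172372858
```

```bash
python3 -m pendant '[50,-8,-1.3,0,0,0,-9,50,-8,-1.3,0,0,0,-9,50,-8,-1.3,0,0,0,-9,50,-8,-1.3,0,0,0,-9,50,-8,-1.3,0,0,0,-9,50,-8,-1.3,0,0,0,-9,50,-8,-1.3,0,0,0,-9,50,-8,-1.3,0,0,0,-9]' >/dev/null
python3 - <<'E'
from h import *
o=status.get_obs();print(o['tool_pos'],o['width'],tool([.6512,-.1512,.12]),np.degrees(np.arctan2(o['tcp_rot'][1][0],o['tcp_rot'][0][0])))
E
```

```text
[0.56371909 0.06702647 0.12013728] 0.06182870335835902 [-4.534 -6.392  0.016] 166.4947585306134
```

```bash
python3 -m pendant '[50,-4.5,-6.4,0,0,0,-2.5,50,-4.5,-6.4,0,0,0,-2.5,50,-4.5,-6.4,0,0,0,-2.5,50,-4.5,-6.4,0,0,0,-2.5,50,-4.5,-6.4,0,0,0,-2.5,50,-4.5,-6.4,0,0,0,-2.5,50,-4.5,-6.4,0,0,0,-2.5,50,-4.5,-6.4,0,0,0,-2.5]' >/dev/null
python3 -m pendant '[50,0,0,0,0,0,0,50,0,0,0,0,0,0,50,0,0,0,0,0,0]'
python3 - <<'E'
from h import *
im,k=snap('wrist','w4'); np.savez('w4.npz',im=im,**{x:np.array(b) for x,b in k.items()})
o=status.get_obs();print(o['tool_pos'],np.degrees(np.arctan2(o['tcp_rot'][1][0],o['tcp_rot'][0][0])))
print(proj(k,[.6512,-.1512,.07]),proj(k,o['tool_pos']))
cv2.imwrite('pics/w4c.png',cv2.resize(im[140:320,220:420,::-1],None,fx=3,fy=3,interpolation=cv2.INTER_CUBIC))
E
```

```text
clock: 8.73
tool_pos: [0.6491, -0.1445, 0.1201]
tcp_rot: [[-1.0, 0.016, -0.0], [0.016, 1.0, 0.001], [0.0, 0.001, -1.0]]
ft_force: [-0.5, -1.0, -1.6]
width: 0.0621
gripper_force: 30.0
[ 0.64911447 -0.14484663  0.12019239] 179.0502678780011
[312.60003855 224.78593522] [320.42243786 248.52783981]
```

View pics/w4c.png

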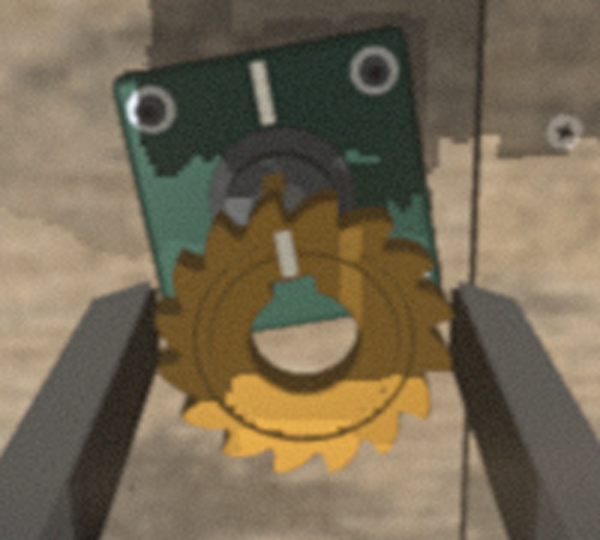

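```bash
cat >> h.py <<'E'
def load(n):
    d=np.load(n+'.npz'); return d['im'],{a:d[a] for a in ('vfov','cx','cy','view')}
def circ(im,k,c,rad,z,col,s,off):
    t=np.linspace(0,2*np.pi,73)
    P=np.array([proj(k,[c[0]+rad*np.cos(a),c[1]+rad*np.sin(a),z]) for a in t]); 
    cv2.polylines(im,[np.int32((P-off)*s)],True,col,1)
E
python3 - <<'E'
from h import *
im,k=load('w4'); T=status.get_obs()['tool_pos']
c=cv2.resize(im[140:320,220:420,::-1],None,fx=3,fy=3,interpolation=cv2.INTER_CUBIC).copy();off=np.array([220,140])
for rr in (.0315,.0115): circ(c,k,T[:2],rr,T[2]+.0067,(0,0,255),3,off)
circ(c,k,(.6512,-.1512),.018,.03,(255,0,0),3,off)
print([(proj(k,p)-off)*3 for p in ([.6512,-.1512,.012],)])
cv2.imwrite('pics/w4d.png',c)
E
```

```text
[array([282.29094231, 193.54703509])]
```

View pics/w4d.png

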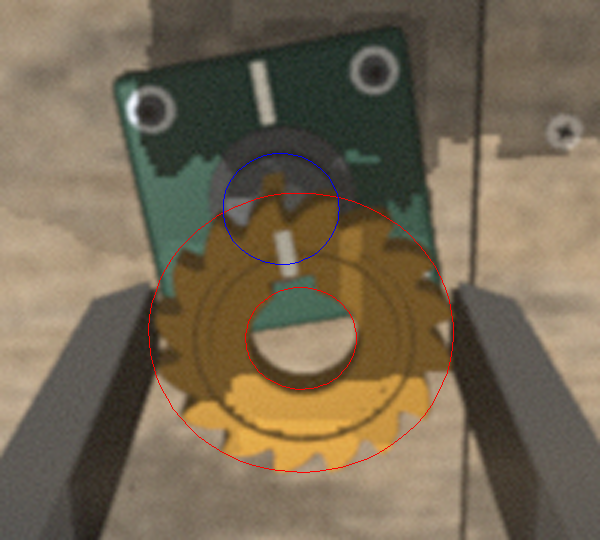

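Run:
```python
from h import *
im,k=load('w4')
U=lambda c,z: unproj(k,220+c[0]/3,140+c[1]/3,z)[:2]
a,b=U((151,109),.018),U((375,70),.018)
d=(b-a)/np.linalg.norm(b-a); n=np.array([-d[1],d[0]]); 
print(np.linalg.norm(b-a),np.degrees(np.arctan2(n[1],n[0]))%360,(a+b)/2-n*.0355,(a+b)/2)
l=U((260,62),.012),U((267,124),.012); print(l)
p,c=U((287,253),.1272),U((304,334),.1272);v=p-c;print('keyway',np.degrees(np.arctan2(v[1],v[0]))%360, c, np.linalg.norm(v))
print(tool([.651,-.151,.1]))
```

```text
0.07104149653907653 189.00379806119764 [ 0.65065847 -0.1509415 ] [ 0.6155959  -0.15649725]
(array([ 0.60782449, -0.15726574]), array([ 0.62780678, -0.15559685]))
keyway 189.9856343965467 [ 0.64781115 -0.14425622] 0.018072753052563766
[-0.066 -0.204  0.673]
```

```bash
python3 -m pendant '[50,-0.076,-0.22,0,0,0,0,50,-0.076,-0.22,0.5,0,0,0,50,-0.076,-0.22,1,0,0,0,50,-0.076,-0.22,1.4,0,0,0,50,-0.076,-0.22,1.6,0,0,0,50,-0.076,-0.22,1.7,0,0,0,50,-0.076,-0.22,1.75,0,0,0,50,-0.076,-0.22,1.75,0,0,0]'
python3 -m pendant '[50,0,0,0,0,0,0,50,0,0,0,0,0,0,50,0,0,0.05,0,0,0,50,0,0,0.1,0,0,0]'
```

```text
clock: 9.45
tool_pos: [0.6515, -0.1532, 0.0678]
tcp_rot: [[-1.0, 0.018, 0.0], [0.018, 1.0, -0.0], [-0.0, -0.0, -1.0]]
ft_force: [0.5, -0.1, -1.1]
width: 0.0619
gripper_force: 30.0
clock: 9.78
tool_pos: [0.6515, -0.153, 0.0649]
tcp_rot: [[-1.0, 0.018, 0.001], [0.018, 1.0, 0.0], [-0.001, 0.0, -1.0]]
ft_force: [-1.0, 0.1, -2.2]
width: 0.0618
gripper_force: 30.0
```

```bash
python3 -m pendant '[50,0,0.04,0.05,0,0,0,50,0,0.04,0.1,0,0,0,50,0,0.04,0.15,0,0,0,50,0,0.04,0.2,0,0,0,50,0,0.04,0.2,0,0,0]'
python3 -m pendant '[50,0,0,0.05,0,0,0,50,0,0,0.1,0,0,0,50,0,0,0.15,0,0,0,50,0,0,0.2,0,0,0,50,0,0,0.2,0,0,0]'
```

```text
clock: 10.2
tool_pos: [0.6511, -0.1519, 0.0582]
tcp_rot: [[-1.0, 0.018, -0.001], [0.018, 1.0, -0.0], [0.001, -0.0, -1.0]]
ft_force: [0.8, 0.4, -1.9]
width: 0.0619
gripper_force: 30.0
clock: 10.62
tool_pos: [0.6511, -0.1519, 0.0523]
tcp_rot: [[-1.0, 0.018, -0.0], [0.018, 1.0, -0.0], [0.0, -0.0, -1.0]]
ft_force: [-0.8, 0.5, -2.5]
width: 0.0618
gripper_force: 30.0
```

```bash
python3 -m pendant '[50,0,0,0.1,0,0,0,50,0,0,0.2,0,0,0,50,0,0,0.3,0,0,0,50,0,0,0.4,0,0,0,50,0,0,0.5,0,0,0,50,0,0,0.58,0,0,0,50,0,0,0.58,0,0,0,50,0,0,0.58,0,0,0]'
python3 -m pendant '[90,0,0,0,0,0,0,90,0,0,0,0,0,0,90,0,0,0,0,0,0,90,0,0,0,0,0,0,90,0,0,0,0,0,0]'
```

```text
clock: 11.28
tool_pos: [0.6512, -0.1519, 0.0351]
tcp_rot: [[-1.0, 0.018, -0.0], [0.018, 1.0, -0.0], [0.0, -0.0, -1.0]]
ft_force: [0.1, -0.6, -1.6]
width: 0.0621
gripper_force: 30.0
clock: 11.7
tool_pos: [0.6514, -0.1519, 0.0354]
tcp_rot: [[-1.0, 0.018, 0.0], [0.018, 1.0, -0.0], [-0.0, -0.0, -1.0]]
ft_force: [-0.6, -0.5, -0.4]
width: 0.0895
gripper_force: 0.0
```

```bash
python3 -m pendant '[90,0,0,-1.3,0,0,0,90,0,0,-2.6,0,0,0,90,0.5,0.7,-3.5,0,0,1,90,6.08,8.16,-3.0,0,0,12.5,90,6.08,8.16,-3,0,0,12.5,90,6.08,8.16,-3,0,0,12.5,90,6.08,8.16,-3,0,0,12.5,90,6.08,8.16,-3,0,0,12.5]'
python3 - <<'E'
from h import *
o=status.get_obs();print(tool([.473,.096,.11]),np.degrees(np.arctan2(o['tcp_rot'][1][0],o['tcp_rot'][0][0])))
E
```

```text
clock: 12.37
tool_pos: [0.5202, 0.0313, 0.1297]
tcp_rot: [[-0.762, 0.647, 0.0], [0.647, 0.762, 0.0], [0.0, 0.0, -1.0]]
ft_force: [0.7, 0.7, 0.6]
width: 0.0901
gripper_force: 0.0
[2.595 0.626 0.657] 139.67151782803361
```

```bash
python3 -m pendant '[90,2.6,0.63,0.66,0,0,4.5,90,2.6,0.63,0.66,0,0,4.5,90,2.6,0.63,0.66,0,0,4.5,90,2.6,0.63,0.66,0,0,4.5,90,2.6,0.63,0.66,0,0,4.5,90,2.6,0.63,0.66,0,0,4.5,90,2.6,0.63,0.66,0,0,4.5,90,2.6,0.63,0.66,0,0,4.5]'
cat >> h.py <<'E'
def look(fn,n,du=0,dv=0,cam='wrist'):
    im,k=snap(cam,fn); np.savez(fn+'.npz',im=im,**{x:np.array(b) for x,b in k.items()})
    b=spotter.boxes_of(n,cam); print(b[:2],[unproj(k,*q['box'][:2],.008)[:2] for q in b[:1]])
    u,v=map(int,b[0]['box'][:2]); u0=max(u+du-70,0);v0=max(v+dv-60,0);print('off',u0,v0)
    cv2.imwrite(f'pics/{fn}c.png',cv2.resize(im[v0:v0+120,u0:u0+140,::-1],None,fx=4,fy=4,interpolation=cv2.INTER_CUBIC))
    o=status.get_obs();print(o['tool_pos'],np.degrees(np.arctan2(o['tcp_rot'][1][0],o['tcp_rot'][0][0])))
E
python3 -c "
from h import *
look('w5','wide_collar')"
```

```text
clock: 13.03
tool_pos: [0.4744, 0.0939, 0.11]
tcp_rot: [[-0.462, 0.887, 0.0], [0.887, 0.462, -0.0], [-0.0, 0.0, -1.0]]
ft_force: [-0.6, -0.6, -0.9]
width: 0.0898
gripper_force: 0.0
[{'box': [318.2, 201.3, 46.0, 40.3], 'confidence': 0.79}] [array([0.47049722, 0.0945999 ])]
off 248 141
[0.4742833  0.09393249 0.10995698] 117.48415625962244
```

View pics/w5c.png

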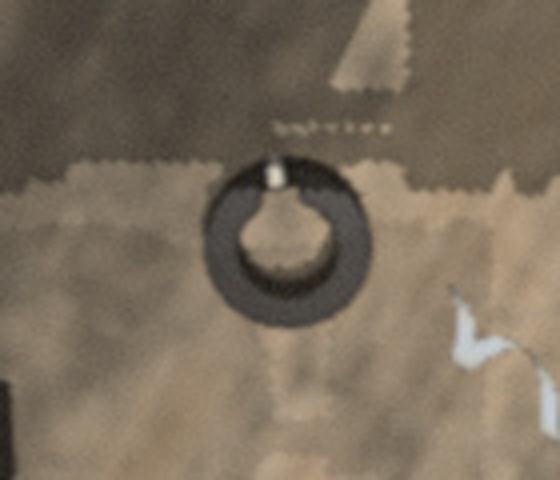

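The crop shows the black collar at (288,241) with paint at (275,175).

Run:
```python
from h import *
im,k=load('w5')
U=lambda c,z: unproj(k,248+c[0]/4,141+c[1]/4,z)
c=U((288,241),.012);p=U((275,175),.014);v=p-U((288,241),.014)
print(c,np.degrees(np.arctan2(v[1],v[0])),np.linalg.norm(U((203,241),.012)-U((372,241),.012)),tool([c[0],c[1],.0035]))
```

```text
[0.47150142 0.09644705 0.012     ] 128.22078702049882 0.04010340891127423 [ 0.118 -0.044  3.549]
```

```bash
python3 -m pendant '[90,0.12,-0.05,1.3,0,0,0,90,0.12,-0.05,2.5,0,0,0,90,0.12,-0.05,3.3,0,0,0,90,0.12,-0.05,3.55,0,0,0,90,0.12,-0.05,3.55,0,0,0,90,0.12,-0.05,3.55,0,0,0]' 30
python3 -m pendant '[30,0,0,0,0,0,0,30,0,0,0,0,0,0,30,0,0,0,0,0,0,30,0,0,0,0,0,0,30,0,0,0,0,0,0,30,0,0,0,0,0,0,30,0,0,0,0,0,0,30,0,0,0,0,0,0]' 30
```

```text
clock: 13.63
tool_pos: [0.4714, 0.0964, 0.0038]
tcp_rot: [[-0.461, 0.887, -0.0], [0.887, 0.461, -0.001], [-0.0, -0.0, -1.0]]
ft_force: [-0.5, 0.2, 0.4]
width: 0.0899
gripper_force: 0.0
clock: 14.3
tool_pos: [0.471, 0.0969, 0.0034]
tcp_rot: [[-0.462, 0.887, 0.0], [0.887, 0.462, -0.0], [-0.0, -0.0, -1.0]]
ft_force: [2.0, 0.7, -0.2]
width: 0.0403
gripper_force: 0.6
```

```bash
python3 -m pendant '[30,0,0,0,0,0,0,30,0,0,0,0,0,0,30,0,0,-1.2,0,0,0,30,0,0,-2.5,0,0,0,30,0,0,-3.6,0,0,-1,30,-2.5,0,-4.05,0,0,-2,30,-2.5,0,-4.05,0,0,-2,30,-2.5,0,-4.05,0,0,-2]'
python3 -c "
from h import *
print(tool([.6512,-.1515,.125]))"
```

```text
clock: 14.97
tool_pos: [0.5085, 0.0257, 0.127]
tcp_rot: [[-0.606, 0.796, 0.004], [0.796, 0.606, -0.001], [-0.003, 0.003, -1.0]]
ft_force: [-1.0, -1.0, -1.6]
width: 0.0389
gripper_force: 30.0
[-7.579  0.205  0.092]
```

```bash
python3 -m pendant '[30,-7.55,0.2,0,0,0,-10.2,30,-7.55,0.2,0,0,0,-10.2,30,-7.55,0.2,0,0,0,-10.2,30,-7.55,0.2,0,0,0,-10.2,30,-7.55,0.2,0,0,0,-10.2,30,-7.55,0.2,0,0,0,-10.2,30,-7.55,0.2,0,0,0,-10.2,30,-7.55,0.2,0,0,0,-10.2]'
python3 -m pendant '[30,0,0,0,0,0,0,30,0,0,0,0,0,0,30,0,0,0,0,0,0,30,0,0,0,0,0,0]'
python3 - <<'E'
from h import *
im,k=snap('wrist','w6'); np.savez('w6.npz',im=im,**{x:np.array(b) for x,b in k.items()})
T=status.get_obs()['tool_pos']; print(T)
off=np.array([220,140]);c=cv2.resize(im[140:320,220:420,::-1],None,fx=3,fy=3,interpolation=cv2.INTER_CUBIC).copy()
for rr in (.020,.0115): circ(c,k,T[:2],rr,T[2]+.0105,(0,0,255),3,off)
circ(c,k,(.6512,-.1519),.0315,.04,(255,0,0),3,off)
cv2.imwrite('pics/w6c.png',c)
E
```

```text
clock: 15.63
tool_pos: [0.6484, -0.1484, 0.1241]
tcp_rot: [[-1.0, 0.022, -0.001], [0.022, 1.0, -0.001], [0.001, -0.001, -1.0]]
ft_force: [-0.8, 0.6, -0.5]
width: 0.0389
gripper_force: 30.0
clock: 15.97
tool_pos: [0.6482, -0.1452, 0.125]
tcp_rot: [[-1.0, 0.027, -0.0], [0.027, 1.0, -0.0], [0.0, -0.0, -1.0]]
ft_force: [0.3, -0.4, -1.3]
width: 0.0392
gripper_force: 30.0
[ 0.64823118 -0.14511015  0.12503529]
```

View pics/w6c.png

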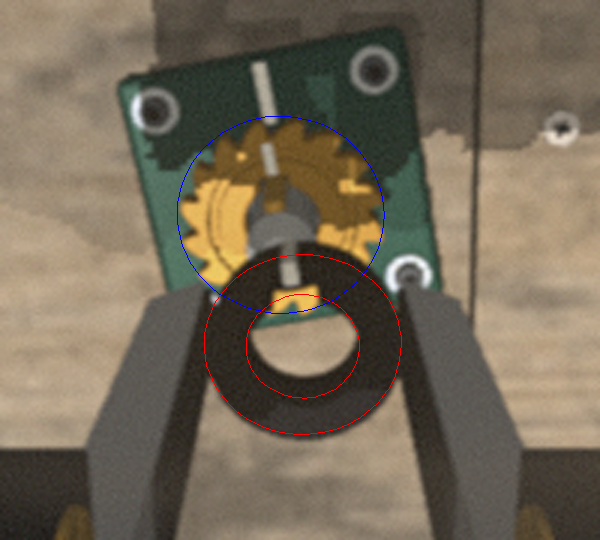

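```bash
python3 -m pendant '[30,-0.12,-0.2,0,0,0,0,30,-0.12,-0.2,0.4,0,0,0,30,-0.12,-0.2,0.9,0,0,0,30,-0.12,-0.2,1.2,0,0,0,30,-0.12,-0.2,1.4,0,0,0,30,-0.12,-0.2,1.5,0,0,0,30,-0.12,-0.2,1.5,0,0,0,30,-0.12,-0.2,1.5,0,0,0]'
```

```text
clock: 16.68
tool_pos: [0.6519, -0.1519, 0.0802]
tcp_rot: [[-1.0, 0.026, 0.0], [0.026, 1.0, -0.0], [-0.0, -0.0, -1.0]]
ft_force: [1.7, -0.2, -1.3]
width: 0.0394
gripper_force: 30.0
```

Aligned; descend in steps.

```bash
python3 -m pendant '[30,0,0,0.1,0,0,0,30,0,0,0.2,0,0,0,30,0,0,0.3,0,0,0,30,0,0,0.4,0,0,0,30,0,0,0.45,0,0,0,30,0,0,0.5,0,0,0,30,0,0,0.5,0,0,0]'
python3 -m pendant '[30,0,0,0.05,0,0,0,30,0,0,0.1,0,0,0,30,0,0,0.15,0,0,0,30,0,0,0.2,0,0,0,30,0,0,0.25,0,0,0]'
```

```text
clock: 17.27
tool_pos: [0.6515, -0.1518, 0.0646]
tcp_rot: [[-1.0, 0.026, -0.0], [0.026, 1.0, -0.0], [0.0, -0.0, -1.0]]
ft_force: [0.4, -0.3, -0.1]
width: 0.0391
gripper_force: 30.0
clock: 17.68
tool_pos: [0.6517, -0.1518, 0.0573]
tcp_rot: [[-1.0, 0.026, 0.0], [0.026, 1.0, -0.0], [-0.0, -0.0, -1.0]]
ft_force: [-0.2, -0.2, -1.2]
width: 0.0389
gripper_force: 30.0
```

```bash
python3 -m pendant '[30,0,0,0.1,0,0,0,30,0,0,0.2,0,0,0,30,0,0,0.3,0,0,0,30,0,0,0.38,0,0,0,30,0,0,0.42,0,0,0,30,0,0,0.42,0,0,0,30,0,0,0.42,0,0,0]'
python3 -m pendant '[90,0,0,0,0,0,0,90,0,0,0,0,0,0,90,0,0,0,0,0,0,90,0,0,0,0,0,0,90,0,0,0,0,0,0,90,0,0,0,0,0,0]'
python3 -m pendant '[90,0,0,-1.2,0,0,0,90,0,0,-2.5,0,0,0,90,0,0,-3.5,0,0,0,90,3,-1,-3.5,0,0,0,90,6.4,-3,-2.5,0,0,0,90,6.4,-3,-2.2,0,0,0,90,6.4,-3,-2.2,0,0,0,90,6.4,-3,-2.2,0,0,0]'
python3 -m pendant '[90,0,0,0,0,0,0,90,0,0,0,0,0,0,90,0,0,0,0,0,0,90,0,0,0,0,0,0]'
python3 -c "
from h import *
look('w7','small_cutter')"
```

```text
clock: 18.27
tool_pos: [0.6517, -0.1518, 0.0448]
tcp_rot: [[-1.0, 0.026, 0.0], [0.026, 1.0, -0.0], [-0.0, -0.0, -1.0]]
ft_force: [-0.2, -0.2, -1.4]
width: 0.0393
gripper_force: 30.0
clock: 18.77
tool_pos: [0.6518, -0.1518, 0.0449]
tcp_rot: [[-1.0, 0.026, 0.0], [0.026, 1.0, -0.0], [-0.0, -0.0, -1.0]]
ft_force: [-0.1, -0.2, -0.5]
width: 0.0758
gripper_force: 0.0
clock: 19.43
tool_pos: [0.4632, -0.2335, 0.1128]
tcp_rot: [[-1.0, 0.026, 0.001], [0.026, 1.0, -0.0], [-0.001, -0.0, -1.0]]
ft_force: [0.6, -0.7, 0.0]
width: 0.0901
gripper_force: 0.0
clock: 19.77
tool_pos: [0.4662, -0.2328, 0.1133]
tcp_rot: [[-1.0, 0.025, 0.001], [0.025, 1.0, -0.0], [-0.001, -0.0, -1.0]]
ft_force: [0.7, 0.5, 0.4]
width: 0.0898
gripper_force: 0.0
[{'box': [308.5, 190.9, 48.4, 48.9], 'confidence': 0.68}] [array([ 0.45376782, -0.24438824])]
off 238 130
[ 0.46602199 -0.23262968  0.11303195] 178.57743311955542
```

View pics/w7c.png

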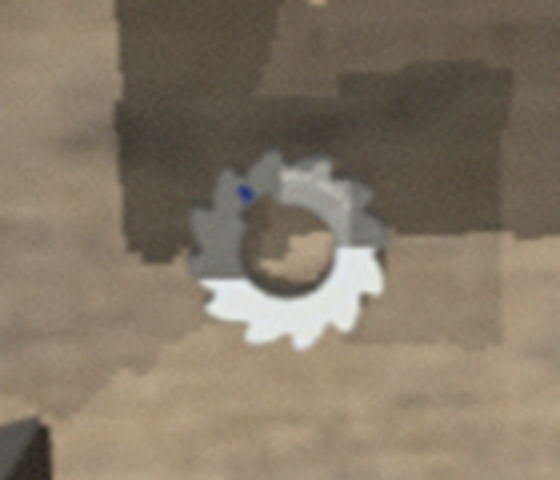

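The steel cutter is at (289,249) in the crop with blue paint at (246,192), so its keyway is about 37° left of up.

Run:
```python
from h import *
im,k=load('w7')
U=lambda c,z: unproj(k,238+c[0]/4,130+c[1]/4,z)
c=U((289,249),.008);p=U((246,192),.01);v=p-U((289,249),.01)
print(c,np.degrees(np.arctan2(v[1],v[0]))%360,np.linalg.norm(U((190,241),.01)-U((388,241),.01)),tool([c[0],c[1],.0035]),status.get_obs()['joint_pos'][6])
```

```text
[ 0.45515016 -0.24274758  0.008     ] 214.42368821529186 0.047372872291560536 [ 0.356 -0.345  3.651] 2.0696311880225364
```

```bash
python3 -m pendant '[90,0.36,-0.35,1.3,0,0,0,90,0.36,-0.35,2.5,0,0,0,90,0.36,-0.35,3.3,0,0,0,90,0.36,-0.35,3.65,0,0,0,90,0.36,-0.35,3.65,0,0,0,90,0.36,-0.35,3.65,0,0,0,90,0.36,-0.35,3.65,0,0,0]' 30
python3 -m pendant '[35,0,0,0,0,0,0,35,0,0,0,0,0,0,35,0,0,0,0,0,0,35,0,0,0,0,0,0,35,0,0,0,0,0,0,35,0,0,0,0,0,0,35,0,0,0,0,0,0,35,0,0,0,0,0,0]' 30
```

```text
clock: 20.45
tool_pos: [0.4547, -0.2434, 0.004]
tcp_rot: [[-1.0, 0.026, 0.001], [0.026, 1.0, -0.001], [-0.001, -0.0, -1.0]]
ft_force: [0.8, -0.3, 0.5]
width: 0.09
gripper_force: 0.0
clock: 21.12
tool_pos: [0.4539, -0.2434, 0.0035]
tcp_rot: [[-1.0, 0.026, 0.0], [0.026, 1.0, -0.0], [-0.0, -0.0, -1.0]]
ft_force: [-0.6, 0.3, 2.4]
width: 0.049
gripper_force: 30.0
```

```bash
python3 -m pendant '[35,0,0,-1.2,0,0,0,35,0,0,-2.5,0,0,0,35,0,0,-3.7,0,0,0,35,-1,0.5,-4.2,0,0,1,35,-6.4,3.2,-4.2,0,0,5.1,35,-6.4,3.2,-4.2,0,0,5.1,35,-6.4,3.2,-4.2,0,0,5.1,35,-6.4,3.2,-4.2,0,0,5.1]'
python3 -c "
from h import *
o=status.get_obs();print(tool([.650,-.1515,.128]),np.degrees(np.arctan2(o['tcp_rot'][1][0],o['tcp_rot'][0][0])))"
```

```text
clock: 21.78
tool_pos: [0.6368, -0.1569, 0.1293]
tcp_rot: [[-0.888, 0.46, 0.0], [0.46, 0.888, -0.0], [-0.0, 0.0, -1.0]]
ft_force: [0.6, -1.3, -1.1]
width: 0.0489
gripper_force: 30.0
[-0.307  0.364  0.045] 152.5888144226328
```

```bash
python3 -m pendant '[35,-0.3,0.2,0,0,0,0,35,-0.3,0.2,0,0,0,0,35,-0.3,0.2,0,0,0,0,35,-0.3,0.2,0,0,0,0,35,-0.3,0.2,0,0,0,0,35,-0.3,0.2,0,0,0,0]'
python3 - <<'E'
from h import *
im,k=snap('wrist','w8'); np.savez('w8.npz',im=im,**{x:np.array(b) for x,b in k.items()})
o=status.get_obs();T=o['tool_pos']; print(T,np.degrees(np.arctan2(o['tcp_rot'][1][0],o['tcp_rot'][0][0])))
off=np.array([220,140]);c=cv2.resize(im[140:320,220:420,::-1],None,fx=3,fy=3,interpolation=cv2.INTER_CUBIC).copy()
for rr in (.025,.0115): circ(c,k,T[:2],rr,T[2]+.0065,(0,0,255),3,off)
circ(c,k,(.6512,-.1519),.020,.054,(255,0,0),3,off)
cc=(proj(k,T+[0,0,.0065])-off)*3;a=np.radians(189);e=(proj(k,T+[.02*np.cos(a),.02*np.sin(a),.0065])-off)*3
print(cc,e);cv2.line(c,tuple(np.int32(cc).tolist()),tuple(np.int32(e).tolist()),(0,255,255),1)
cv2.imwrite('pics/w8c.png',c)
E
```

```text
clock: 22.28
tool_pos: [0.6452, -0.1579, 0.1297]
tcp_rot: [[-0.89, 0.455, 0.0], [0.455, 0.89, -0.0], [-0.0, 0.0, -1.0]]
ft_force: [0.2, -0.1, -2.7]
width: 0.0485
gripper_force: 30.0
[ 0.64539819 -0.1578231   0.12971049] 152.93335750472605
[304.92557553 338.54865135] [246.79031278 265.40525001]
```

View pics/w8c.png

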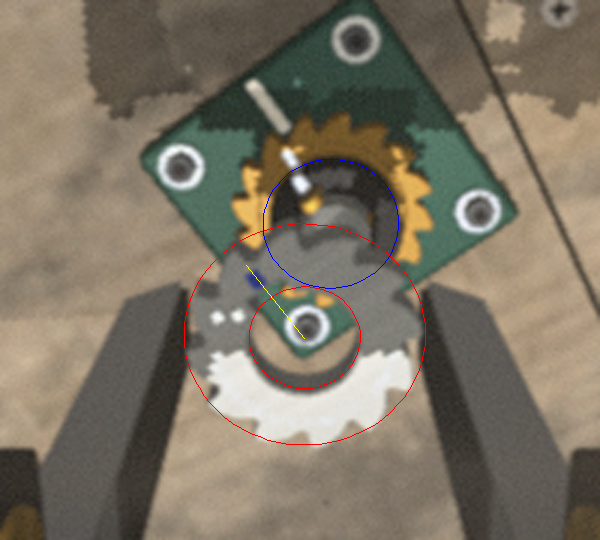

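```bash
python3 -m pendant '[35,-0.09,0.27,0,0,0,0,35,-0.09,0.27,0.4,0,0,0,35,-0.09,0.27,0.9,0,0,0,35,-0.09,0.27,1.3,0,0,0,35,-0.09,0.27,1.5,0,0,0,35,-0.09,0.27,1.6,0,0,0,35,-0.09,0.27,1.6,0,0,0,35,-0.09,0.27,1.6,0,0,0]'
python3 -m pendant '[35,0,0,0,0,0,0,35,0,0,0,0,0,0,35,0,0,0,0,0,0]'
```

```text
clock: 23.0
tool_pos: [0.6522, -0.1515, 0.0816]
tcp_rot: [[-0.891, 0.454, 0.0], [0.454, 0.891, -0.0], [-0.0, -0.0, -1.0]]
ft_force: [0.3, -0.1, -1.3]
width: 0.0491
gripper_force: 30.0
clock: 23.25
tool_pos: [0.6523, -0.1514, 0.0819]
tcp_rot: [[-0.891, 0.454, 0.001], [0.454, 0.891, -0.0], [-0.001, 0.0, -1.0]]
ft_force: [0.5, 0.3, -1.5]
width: 0.0488
gripper_force: 30.0
```

```bash
python3 -m pendant '[35,0.02,-0.024,0.1,0,0,0.3,35,0.02,-0.024,0.2,0,0,0.3,35,0.02,-0.024,0.3,0,0,0.3,35,0.02,-0.024,0.4,0,0,0.3,35,0.02,-0.024,0.5,0,0,0.3,35,0.02,-0.024,0.55,0,0,0.3,35,0.02,-0.024,0.55,0,0,0.3]'
python3 -m pendant '[35,0,0,0.05,0,0,0,35,0,0,0.1,0,0,0,35,0,0,0.14,0,0,0,35,0,0,0.14,0,0,0]'
```

```text
clock: 23.83
tool_pos: [0.6509, -0.1517, 0.0644]
tcp_rot: [[-0.879, 0.477, -0.001], [0.477, 0.879, -0.0], [0.0, -0.001, -1.0]]
ft_force: [0.2, -0.2, -1.4]
width: 0.049
gripper_force: 30.0
clock: 24.17
tool_pos: [0.6511, -0.1517, 0.0605]
tcp_rot: [[-0.879, 0.477, -0.0], [0.477, 0.879, -0.0], [0.0, -0.0, -1.0]]
ft_force: [-0.3, 0.7, -1.6]
width: 0.049
gripper_force: 30.0
```

```bash
python3 -m pendant '[35,0,0,0.05,0,0,0,35,0,0,0.09,0,0,0,35,0,0,0.09,0,0,0,35,0,0,0.09,0,0,0]'
python3 -m pendant '[90,0,0,0,0,0,0,90,0,0,0,0,0,0,90,0,0,0,0,0,0,90,0,0,0,0,0,0,90,0,0,0,0,0,0,90,0,0,0,0,0,0]'
python3 -m pendant '[90,0,0,-1.2,0,0,0,90,0,0,-2.5,0,0,0,90,0,0,-3.5,0,0,0,90,3,0,-3.5,0,0,0,90,6.37,0.34,-2.5,0,0,0,90,6.37,0.34,-1.75,0,0,0,90,6.37,0.34,-1.75,0,0,0,90,6.37,0.34,-1.75,0,0,0]'
python3 -m pendant '[90,0,0,0,0,0,0,90,0,0,0,0,0,0,90,0,0,0,0,0,0,90,0,0,0,0,0,0]' >/dev/null
python3 -c "
from h import *
look('w9','narrow_collar')
print(status.get_obs()['joint_pos'][6])
im,k=snap('side','s9');p=proj(k,[.651,-.151,.04]).astype(int);print(p);print(spotter.boxes_of('small_cutter','side')[:1])
a=cv2.imread('pics/w9c.png');b=cv2.resize(im[p[1]-40:p[1]+40,p[0]-46:p[0]+46,::-1],(230*2,400))
cv2.imwrite('pics/m9.png',np.hstack([cv2.resize(a,(466,400))[:, :330],b]))
"
```

```text
clock: 24.5
tool_pos: [0.6511, -0.1517, 0.0579]
tcp_rot: [[-0.879, 0.477, -0.0], [0.477, 0.879, -0.0], [-0.0, -0.0, -1.0]]
ft_force: [2.1, -0.2, -1.9]
width: 0.049
gripper_force: 30.0
clock: 25.0
tool_pos: [0.6512, -0.1517, 0.0581]
tcp_rot: [[-0.879, 0.477, 0.0], [0.477, 0.879, -0.0], [-0.0, -0.0, -1.0]]
ft_force: [-0.1, 0.2, 0.4]
width: 0.0853
gripper_force: 0.0
clock: 25.67
tool_pos: [0.4855, -0.0503, 0.1098]
tcp_rot: [[-0.879, 0.477, -0.0], [0.477, 0.879, 0.001], [0.0, 0.0, -1.0]]
ft_force: [0.9, 0.4, -0.8]
width: 0.0898
gripper_force: 0.0
[{'box': [316.1, 203.2, 38.3, 38.7], 'confidence': 0.71}] [array([ 0.48671418, -0.0561902 ])]
off 246 143
[ 0.48904602 -0.05218034  0.11074991] 151.43551188751368
1.2514247517280366
[297 167]
[]
```

View pics/m9.png

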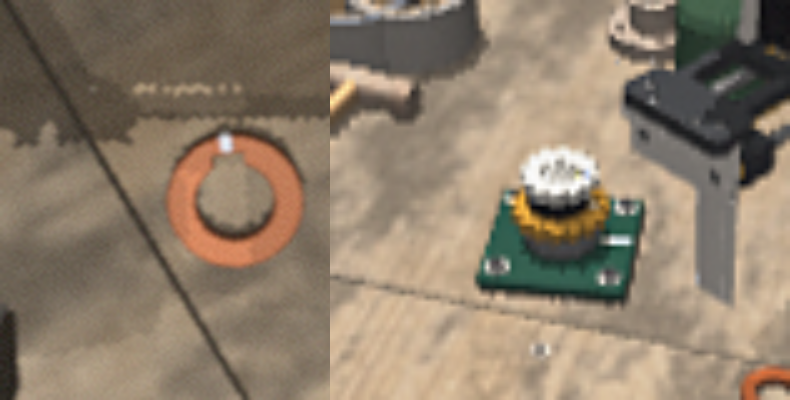

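The gang of gold, black and steel pieces stands flat on the arbor. The copper collar is centred where the network's box puts it, at (316,203).

Run:
```python
from h import *
im,k=load('w9'); c=unproj(k,316.5,203,.007); print(c,tool([c[0],c[1],.003]),np.linalg.norm(unproj(k,297,203,.007)-unproj(k,335.3,203,.007)))
```

```text
[ 0.4869692  -0.05590385  0.007     ] [-0.009 -0.138  3.586] 0.03720120975256932
```

```bash
python3 -m pendant '[90,-0.01,-0.13,1.3,0,0,0,90,-0.01,-0.13,2.5,0,0,0,90,-0.01,-0.13,3.3,0,0,0,90,-0.01,-0.13,3.58,0,0,0,90,-0.01,-0.13,3.58,0,0,0,90,-0.01,-0.13,3.58,0,0,0,90,-0.01,-0.13,3.58,0,0,0]' 25
python3 -m pendant '[30,0,0,0,0,0,0,30,0,0,0,0,0,0,30,0,0,0,0,0,0,30,0,0,0,0,0,0,30,0,0,0,0,0,0,30,0,0,0,0,0,0,30,0,0,0,0,0,0,30,0,0,0,0,0,0]' 25
python3 -m pendant '[30,0,0,0,0,0,0,30,0,0,0,0,0,0,30,0,0,-1.2,0,0,0,30,0,0,-2.5,0,0,0,30,0,0,-3.5,0,0,0,30,0,0,-3.5,0,0,0]'
python3 -c "
from h import *
print(tool([.645,.1545,.108]))"
```

```text
clock: 26.78
tool_pos: [0.4872, -0.0554, 0.0037]
tcp_rot: [[-0.879, 0.478, 0.001], [0.478, 0.879, -0.0], [-0.001, 0.0, -1.0]]
ft_force: [-0.1, 0.2, 0.6]
width: 0.0896
gripper_force: 0.0
clock: 27.45
tool_pos: [0.4865, -0.0551, 0.0031]
tcp_rot: [[-0.879, 0.477, 0.0], [0.477, 0.879, -0.0], [-0.0, -0.0, -1.0]]
ft_force: [-0.3, 0.3, 0.7]
width: 0.0399
gripper_force: 0.1
clock: 27.95
tool_pos: [0.4891, -0.0554, 0.1128]
tcp_rot: [[-0.878, 0.478, 0.006], [0.478, 0.878, 0.001], [-0.005, 0.004, -1.0]]
ft_force: [2.1, -0.3, -0.2]
width: 0.0388
gripper_force: 25.0
[-1.22  8.63  0.2 ]
```

```bash
python3 -m pendant '[30,-1.2,8.6,0,0,0,0,30,-1.2,8.6,0,0,0,0,30,-1.2,8.6,0,0,0,0,30,-1.2,8.6,0,0,0,0,30,-1.2,8.6,0,0,0,0,30,-1.2,8.6,0,0,0,0,30,-1.2,8.6,0,0,0,0,30,-1.2,8.6,0,0,0,0]' >/dev/null
python3 -m pendant '[30,0,0,0,0,0,0,30,0,0,0,0,0,0,30,0,0,0,0,0,0,30,0,0,0,0,0,0]'
python3 - <<'E'
from h import *
im,k=snap('wrist','w10'); np.savez('w10.npz',im=im,**{x:np.array(b) for x,b in k.items()})
T=status.get_obs()['tool_pos']; print(T)
print(spotter.mark_of('peg_stand','wrist')[:1])
off=np.array([220,140]);c=cv2.resize(im[140:320,220:420,::-1],None,fx=3,fy=3,interpolation=cv2.INTER_CUBIC).copy()
for rr in (.020,.0115): circ(c,k,T[:2],rr,T[2]+.005,(0,0,255),3,off)
cv2.imwrite('pics/w10c.png',c)
E
```

```text
clock: 28.95
tool_pos: [0.641, 0.1533, 0.1083]
tcp_rot: [[-0.878, 0.479, 0.0], [0.479, 0.878, -0.0], [-0.0, -0.0, -1.0]]
ft_force: [0.9, 0.2, -0.4]
width: 0.0389
gripper_force: 25.0
[0.64107764 0.15355666 0.10831002]
[{'point': [211.5, 328.2], 'confidence': 0.72}]
```

View pics/w10c.png

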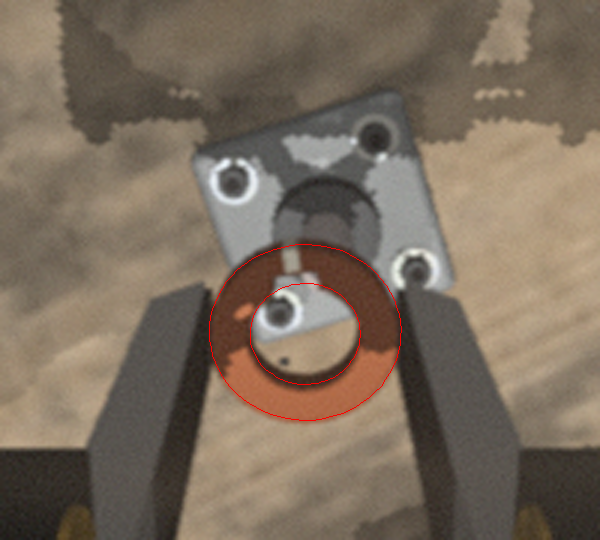

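The collar in hand matches the overlay. All four peg-stand screws show, at (233,181), (376,137), (415,270) and (279,312).

Run:
```python
from h import *
im,k=load('w10')
s=[unproj(k,220+a/3,140+b/3,.018)[:2] for a,b in [(233,181),(376,137),(415,270),(279,312)]]
c=np.mean(s,0);print(c,[round(np.linalg.norm(s[i]-s[i-1]),4) for i in range(4)],tool([c[0],c[1],.065]))
```

```text
[0.65116181 0.15562779] [np.float64(0.0457), np.float64(0.0458), np.float64(0.0451), np.float64(0.0454)] [-0.264  0.214  1.443]
```

```bash
python3 -m pendant '[30,-0.26,0.2,0,0,0,0,30,-0.26,0.2,0.6,0,0,0,30,-0.26,0.2,1.1,0,0,0,30,-0.26,0.2,1.4,0,0,0,30,-0.26,0.2,1.4,0,0,0,30,-0.26,0.2,1.4,0,0,0,30,-0.26,0.2,1.4,0,0,0]'
python3 -m pendant '[30,0,0,0.1,0,0,0,30,0,0,0.2,0,0,0,30,0,0,0.3,0,0,0,30,0,0,0.4,0,0,0,30,0,0,0.5,0,0,0,30,0,0,0.5,0,0,0]'
```

```text
clock: 29.63
tool_pos: [0.6516, 0.1559, 0.0668]
tcp_rot: [[-0.879, 0.478, 0.001], [0.478, 0.879, -0.0], [-0.001, 0.0, -1.0]]
ft_force: [-0.1, 0.3, 0.3]
width: 0.0389
gripper_force: 25.0
clock: 30.13
tool_pos: [0.6506, 0.1559, 0.0503]
tcp_rot: [[-0.879, 0.477, -0.001], [0.477, 0.879, -0.001], [0.0, -0.001, -1.0]]
ft_force: [-0.8, -1.0, -0.1]
width: 0.0384
gripper_force: 25.0
```

```bash
python3 -m pendant '[30,0,0,0.12,0,0,0,30,0,0,0.24,0,0,0,30,0,0,0.36,0,0,0,30,0,0,0.48,0,0,0,30,0,0,0.6,0,0,0,30,0,0,0.72,0,0,0,30,0,0,0.72,0,0,0,30,0,0,0.72,0,0,0]'
python3 -m pendant '[90,0,0,0,0,0,0,90,0,0,0,0,0,0,90,0,0,0,0,0,0,90,0,0,0,0,0,0,90,0,0,0,0,0,0,90,0,0,0,0,0,0]'
python3 -m pendant '[90,0,0,-1.2,0,0,0,90,0,0,-2.5,0,0,0,90,0,0,-3.7,0,0,0,90,3,0,-4.5,0,0,0,90,4,0,-4.5,0,0,0,90,4,0,-4.5,0,0,0,90,4,0,-4.5,0,0,0,90,4,0,-4.5,0,0,0]'
python3 -c "
from h import *
im,k=snap('side','s11');t,kt=snap('top');P=[]
for c in ([.651,-.151,.04],[.651,.156,.03]):
    for I,K in ((im,k),(t,kt)):
        p=proj(K,c).astype(int); P.append(cv2.resize(I[max(p[1]-40,0):p[1]+40,p[0]-50:p[0]+50,::-1],(375,300),interpolation=cv2.INTER_CUBIC)[:,:,:])
cv2.imwrite('pics/m11.png',np.vstack([np.hstack(P[:2]),np.hstack(P[2:])]))
"
```

```text
clock: 30.8
tool_pos: [0.6509, 0.1558, 0.0292]
tcp_rot: [[-0.879, 0.477, -0.0], [0.477, 0.879, -0.0], [0.0, -0.001, -1.0]]
ft_force: [0.8, 0.7, -0.4]
width: 0.0389
gripper_force: 25.0
clock: 31.3
tool_pos: [0.6511, 0.156, 0.0295]
tcp_rot: [[-0.879, 0.477, 0.0], [0.477, 0.879, -0.0], [-0.0, -0.0, -1.0]]
ft_force: [-0.3, 0.4, -0.2]
width: 0.0755
gripper_force: 0.0
clock: 31.97
tool_pos: [0.5443, 0.2152, 0.1652]
tcp_rot: [[-0.88, 0.474, 0.0], [0.474, 0.88, 0.001], [0.0, 0.001, -1.0]]
ft_force: [1.1, 0.0, -0.1]
width: 0.0902
gripper_force: 0.0
```

View pics/m11.png

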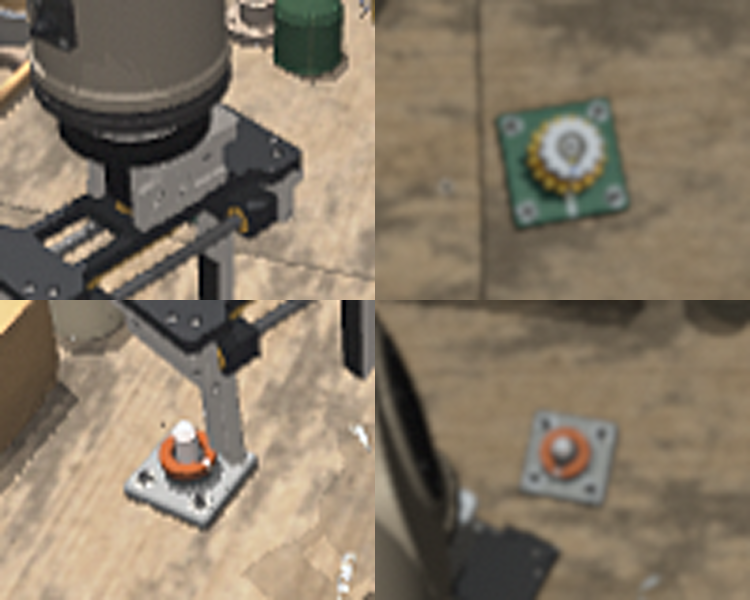

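Both stands look right: the three pieces are stacked on the arbor, the copper collar is flat on the peg's shoulder, and the arm is clear.

```bash
python3 -m pendant '[90,0,0,0,0,0,0,90,0,0,0,0,0,0,90,0,0,0,0,0,0,90,0,0,0,0,0,0]' >/dev/null; python3 -c "
from station import finish_job
print(finish_job())"
```

```text
the job is handed in; nothing more can be done
None
```

I've handed the job in, with no verdict returned: in the camera pictures the gold cutter, black collar and steel cutter sit stacked flat on the arbor, the copper collar sits on the peg's shoulder, and I never went near the oil can or spanner (about 32 s used of 112 s).

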